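# Close and balance a tub of castings on the counter scale

## Task

Snap the lid fully down onto the filled tub where it stands on the scale, so that it is clipped on both sides. Then set counterweights upright on the empty pan, without dropping them, until the beam floats level with its pointer inside the broad centre mark; leave any weight you do not need standing on the bench, and do not disturb the other stock on the bench.

Things in the scene. Friction and masses are not known exactly. Their poses are not given: they have to be found in the camera images.
- scale: Grey equal-arm scale, fixed. Origin under the middle of its base, on the bench. Base 125 (x) by 330 (y) by 46 mm high. Its +y axis points along the beam to the goods pan, which carries the tub; the empty counterweight pan is at -y; pan centres 125 mm from the middle. Between them a rigid pillar and dial head 44 (x) by 68 mm (y), top at 203 mm, with a white dial and dark pointer on both faces.
- beam (a joint): Beam angle, rad. 0 = level, positive = goods pan (tub) lower; stops at +0.13 (where it starts) and -0.13. The broad grey dial mark spans -0.042 to 0.042. Between the stops every 100 g of difference between the pans turns it 0.028 rad (goods heavier: positive). Damped: at rest about 0.8 s after a weight is let go. Pivot 78 mm above the bench.
- pan_goods_floor (a point): Centre of the flat floor (top side) of the goods pan, a steel dish 160 mm across the rim, floor 135 mm across, rim 5 mm above the floor. Pans always stay upright; both floors are 110 mm above the bench when the beam is level, and rise and sink by up to 16 mm.
- pan_counter_floor (a point): Centre of the flat floor (top side) of the counterweight pan, a dish like the goods pan. At the start it is empty and raised, floor 126 mm above the bench; it yields downwards when the pans are near balance. Where on the floor the weights stand does not alter the reading.
- pan_counter: The counterweight dish with its stem; origin at the beam's end pivot, 32 mm below pan_counter_floor.
- tub: Clear plastic tub of metal castings, open at the start, standing in the goods pan. Origin: centre of its underside; z up, x along its length. 104 by 60 mm, 58 mm high; its round rim bead measures 110 (x) by 66 mm (y) outside. Castings stay below the rim. Unknown weight, different each time: tub, castings and lid together 520 to 1100 g.
- lid: White snap lid, 50 g, 122 (x) by 77 mm (y), right way up on the bench at the start. Origin: centre of the skirt's underside. Skirt 10 mm high; top plate 10 to 13 mm above the origin. Goes on with its axes parallel to the tub's, either way round, with 1.5 to 2 mm of play all round. A 48 mm sprung clip in the middle of each long side. Seated: origin 48 mm above the tub's origin.
- lid_boss (a point): Top centre of the lid's raised solid boss, the part to grip: 64 (lid x) by 34 mm (lid y), 12 mm high above the top plate; 25 mm above the lid's origin. Set on the tub, the lid first rests on its clips, 7 mm too high; 6 to 10 N straight down on the boss or on the plate beside it makes both clips snap under the rim. Its own weight does not.
- weight_500a: 500 g steel counterweight: upright cylinder, diameter 40 mm, 43 mm high, with a 15 mm thick neck and a round knob of diameter 26 mm on top (knob from 55 to 71 mm height). Origin: centre of the underside.
- weight_500b: 500 g steel counterweight, the same as weight_500a.
- weight_250: 250 g steel counterweight, smaller: cylinder, diameter 31 mm, 32 mm high, with a 15 mm thick neck and a round knob of diameter 24 mm on top (knob from 44 to 60 mm height). Origin: centre of the underside.
- bin_blue: Bystander: blue open-fronted stock bin with castings, 160 by 100 by 75 mm high, origin under its centre.
- bin_red: Bystander: red open-fronted stock bin, empty, 160 by 100 by 75 mm high, origin under its centre.
- tub_packed: Bystander: another tub of the same kind, already lidded, 122 by 77 by 73 mm high, on the bench behind the scale, origin under its centre.
- tape_roll: Bystander: roll of brown packing tape lying flat, 110 mm in diameter, 48 mm high, origin under its centre.
There are look-alikes about, which are no part of the job. Leave any green, pink or red look-alike of the weight_500b alone.

How it is judged:
On the way, in this order (a step that is already met when the one before it is completed fails the run):
1. The lid is snapped fully down onto the tub, which stands in the goods pan (x of lid in the frame of tub between -0.005 and 0.005 m and y of lid in the frame of tub between -0.004 and 0.004 m and z of lid in the frame of tub between 0.044 and 0.0505 m and angle between the z axis of lid and the z axis of tub, either way round below 0.04 rad and horizontal distance between tub and pan_goods_floor below 0.03 m and angle between tub's own z axis and vertical below 0.06 rad and z of tub in the frame of pan_goods_floor below 0.005 m), for 0.2 s.
2. A counterweight stands on the counterweight pan and the beam floats level (value of joint beam between -0.042 and 0.042 rad and velocity of joint beam between -0.04 and 0.04 rad/s and ((horizontal distance between weight_500a and pan_counter_floor below 0.06 m and z of weight_500a in the frame of pan_counter_floor between -0.004 and 0.004 m and angle between weight_500a's own z axis and vertical below 0.08 rad) or (horizontal distance between weight_500b and pan_counter_floor below 0.06 m and z of weight_500b in the frame of pan_counter_floor between -0.004 and 0.004 m and angle between weight_500b's own z axis and vertical below 0.08 rad) or (horizontal distance between weight_250 and pan_counter_floor below 0.06 m and z of weight_250 in the frame of pan_counter_floor between -0.004 and 0.004 m and angle between weight_250's own z axis and vertical below 0.08 rad))), for 0.2 s.
At the end, for the whole second after the job is handed in: Lid clipped down on the tub (seated within 2.5 mm, level with it); tub upright within 30 mm of the goods pan centre; beam at rest within 0.042 rad of level; each weight upright at rest, on the counterweight pan (within 60 mm of its centre) or on the bench clear of the scale (all of step 1 and value of joint beam between -0.042 and 0.042 rad and velocity of joint beam between -0.04 and 0.04 rad/s and ((horizontal distance between weight_500a and pan_counter_floor below 0.06 m and z of weight_500a in the frame of pan_counter_floor between -0.004 and 0.004 m and angle between weight_500a's own z axis and vertical below 0.08 rad) or (height (world z) of weight_500a below 0.004 m and angle between weight_500a's own z axis and vertical below 0.08 rad and contact force between weight_500a and scale below 0.05 N)) and ((horizontal distance between weight_500b and pan_counter_floor below 0.06 m and z of weight_500b in the frame of pan_counter_floor between -0.004 and 0.004 m and angle between weight_500b's own z axis and vertical below 0.08 rad) or (height (world z) of weight_500b below 0.004 m and angle between weight_500b's own z axis and vertical below 0.08 rad and contact force between weight_500b and scale below 0.05 N)) and ((horizontal distance between weight_250 and pan_counter_floor below 0.06 m and z of weight_250 in the frame of pan_counter_floor between -0.004 and 0.004 m and angle between weight_250's own z axis and vertical below 0.08 rad) or (height (world z) of weight_250 below 0.004 m and angle between weight_250's own z axis and vertical below 0.08 rad and contact force between weight_250 and scale below 0.05 N)) and linear speed of each of weight_500a, weight_500b, weight_250, lid below 0.02 m/s and contact force between lid and scale below 0.05 N); the robot touches nothing.
It fails at once if A bystander was shifted by more than 25 mm (distance of any of bin_blue, bin_red, tub_packed, tape_roll from where it was at the start of the episode above 0.025 m).
It fails at once if A counterweight was dropped or rammed onto the pan (over 110 N) (contact force between any of weight_500a, weight_500b, weight_250 and pan_counter above 110 N).
It also fails if it takes over 69 s, if anything falls off the work surface, if the arm or the gripper's body presses on something with over 40 N, if the wrist force passes 120 N, or if a joint passes its speed limit or range.

## Robot

A 6-joint arm with a two-finger parallel gripper is mounted at the origin on the work surface. World frame = base frame: x ahead of the robot, y to its left, z up, the work surface at z = 0. Lengths are in m, angles in rad, forces in N, time in s.
With the tool pointing down it reaches from about 0.3 to 0.775 m from the base axis. Payload 14.6 kg.
Tool frame: the origin (TCP) lies midway between the tips of the shut fingers; the grasp point (between the pads) lies 19 mm behind it (ctrl.hold_point_z is the distance from the TCP to the grasp point, in m); z points along the fingers, x is the direction in which the jaws open and shut, and the axes are right-handed (so a half turn about z gives the same grasp; the last joint's range is limited). The gripper opens to 94 mm and grips with 3 to 60 N. Pads are 16 mm wide; open, the fingers measure 119 mm over their backs; the gripper's body (75 mm by 177 mm) begins 78 mm behind the grasp point.
Start: joints at [-1.192, 0.3, 1.521, -0, 1.321, -0.067], TCP at [0.237, -0.496, 0.205] pointing down, gripper open.
Joint ranges: [-3.03, 3.03], [-0.79, 2.21], [0.23, 2.52], [-1.04, 4.18], [0, 3.07], [-2.55, 2.55]. Speed limits (rad/s): [2.22, 2.22, 2.57, 3.14, 3.14, 3.14].

## Interface

Orientations are given as [roll, pitch, yaw] about the fixed x, y, z axes, in that order (R = Rz(yaw) Ry(pitch) Rx(roll)).
In Python, from station import ctrl, viewer, ticket, nets gives the robot as it stands.
- The arm moves only by the tool carry_out, never from a script. Its argument "commands" is one flat list of numbers, 7 for each row, row after row: the closure, from -1 (fully open) to 1 (shut), so that 0 is half open, then the shift along the world's x, y, z in cm, then the turn, a rotation vector about the world's x, y, z in rad. In form: [gripper, tx, ty, tz, ax, ay, az, gripper, tx, ty, tz, ax, ay, az, ...]. A call has 1 to 12 rows; each row is the pose to reach, as a shift and turn from the pose measured when the call began; what a row does not reach only later rows make up. A row lasts 1/12 s, in which the tool goes at most 41.7 mm and 7.16 degrees, less where a joint would pass 70% of its speed; a pose out of reach is approached as far as the arm can. A call with a gripper value outside its range is refused whole. The fingers move at their own pace and stop on an object; "force" is the grip in N (left out, the last holds). Time passes only in rows, so rows that repeat a pose let the fingers close. It gives the time, the measured TCP pose, the force and the opening at its end, in the units of the state.
- ctrl.get_obs(): the state, without advancing time (a new reading comes with each control period).
- viewer.camera(name): name is "scene" or "top" or "wrist"; returns (picture, depth): 480x640x3 uint8, blue, green, red; 480x640 float32, m along the optical axis (not along the pixel's ray), 0 where there is no reading.
- viewer.camera_info(name): a dict with "fx", "fy", "cx", "cy" (pixels), "R" (3x3) and "t" (3): a world point X has camera coordinates R X + t. Camera axes: x right, y down, z forward; pixel columns grow to the right and rows downward; lengths in m; the calibration is good to about 2 mm. The wrist camera is an equidistant fisheye: a pixel r from the principal point sees the ray r / f radians off the axis. A picture is of the moment at which its call begins: read the wrist's pose just before it. camera_info takes no time and is no camera call; for the wrist camera it gives the pose at the moment of the call.
- ticket.hand_in(): hands the job in, once; it reports no verdict.
Trained networks look in the newest picture that a camera, given by its name, has taken for a name from the list of things; names that differ only in an ending like _2 or _b are one class to them, and where a whole thing is asked for, a point or a joint stands for the part that bears it (a point fixed in the world has none). Each returns a list of dicts, best first, with "confidence" (0 to 1); they miss things now and then, are a little off and sometimes report something else, mostly with a low value. They report only what shows in the picture. A call takes as long as a camera call. They do not tell look-alikes from the thing itself.
- nets.silhouettes(camera, thing): "region" (480x640 bool, what is visible of it) and "extent" ([left, top, right, bottom] in pixels, round what is visible of it).
The state is a dict: "time_s": time; "qpos": joint angles; "joint_vel": joint speeds; "tau": joint torques, N m; "ee_pos": TCP position; "eef_rot": TCP orientation; "force": force on the tool from outside, world axes, zero at the start; "moment": the same for the moment, N m; "grip_width": finger opening in m.
Only numpy, scipy, OpenCV 4.12 (cv2) and the standard library are available. Lean on these libraries where they do the work, as an engineer would, in place of code of your own. Each camera call takes 0.05 s, during which the arm holds its last target. There are 200 camera calls.

## Working session

There is one attempt and no reset: what is moved stays moved. The work goes in short steps, Python scripts to look and compute and a tool call to move; the robot and the scene stay as the last step left them, time stands still between calls to the robot, and variables do not carry over. Pictures are saved under pics/ and viewed, about 8 in all and at most 12, crops included, and the job is handed in when it is done.

Besides the shell and the picture viewer there is one more tool, called after "Emit:" by a JSON object that holds its "fn" and its "kwargs", one argument or row to a line. carry_out: Moves the arm, as the interface text tells. Its arguments: {"type":"object","properties":{"commands":{"type":"array","items":{"type":"number"}},"force":{"type":"number"}},"required":["commands"]}

```bash
mkdir -p pics; cat > h.py <<'E'
import numpy as np, cv2
from station import ctrl, viewer, ticket, nets
def cloud(name, d, info=None):
    i=info or viewer.camera_info(name); v,u=np.mgrid[0:480,0:640]
    x=(u-i['cx'])/i['fx']; y=(v-i['cy'])/i['fy']
    if name=='wrist':
        r=np.hypot(x,y)+1e-9; k=np.tan(np.minimum(r,1.5))/r; x=x*k; y=y*k
    P=np.stack([x*d,y*d,d],-1)
    return (P-np.array(i['t']))@np.array(i['R'])
def proj(name,X,info=None):
    i=info or viewer.camera_info(name); c=np.array(i['R'])@np.array(X)+i['t']
    return i['fx']*c[0]/c[2]+i['cx'], i['fy']*c[1]/c[2]+i['cy']
E
python3 - <<'E'
from h import *
o=ctrl.get_obs(); print(o['time_s'],o['ee_pos'],o['eef_rot'],o['grip_width'],ctrl.hold_point_z)
for n in ['scene','top']:
    p,d=viewer.camera(n); cv2.imwrite(f'pics/{n}0.png',p); np.save(n+'0.npy',d)
    i=viewer.camera_info(n); print(n,{k:np.round(v,3).tolist() for k,v in i.items()})
    W=cloud(n,d)
    for t in ['scale','tub','lid','weight_500a','weight_250','tub_packed','bin_red','bin_blue','tape_roll','pan_counter']:
        for r in nets.silhouettes(n,t)[:5]:
            if r['confidence']<.3: continue
            m=r['region']&(d>0); q=W[m]; 
            if len(q)<5: continue
            z=np.percentile(q[:,2],95); tq=q[q[:,2]>z-.012]
            print(t,round(r['confidence'],2),r['extent'],'top',np.round(np.median(tq,0),3),'min',np.round(np.percentile(q,3,axis=0),3),'max',np.round(np.percentile(q,97,axis=0),3))
E
```

```text
0.0 [ 0.23705469 -0.49598626  0.20486869] [-3.14152365e+00  1.19962007e-03 -1.12495789e+00] 0.09387399209224156 0.0188
scene {'fx': 487.062, 'fy': 487.062, 'cx': 323.403, 'cy': 240.342, 'R': [[-0.106, 0.994, -0.005], [0.805, 0.083, -0.587], [-0.583, -0.067, -0.809]], 't': [0.055, -0.401, 1.415]}
scale 0.74 [216.0, 207.6, 416.4, 297.8] top [ 0.596 -0.006  0.202] min [ 0.531 -0.187  0.019] max [0.661 0.171 0.202]
tub 0.82 [360.8, 209.6, 392.1, 271.3] top [0.575 0.121 0.15 ] min [0.524 0.085 0.097] max [0.629 0.145 0.153]
lid 0.63 [465.6, 221.5, 501.3, 270.9] top [0.486 0.354 0.022] min [0.425 0.319 0.007] max [0.541 0.391 0.027]
weight_500a 0.74 [181.2, 180.7, 195.6, 207.9] top [ 0.433 -0.342  0.069] min [ 0.42  -0.356  0.007] max [ 0.448 -0.325  0.071]
weight_250 0.55 [172.9, 214.8, 187.5, 233.6] top [ 0.502 -0.331  0.057] min [ 0.469 -0.36   0.   ] max [ 0.512 -0.318  0.061]
tub_packed 0.72 [298.8, 318.2, 358.0, 396.3] top [0.799 0.038 0.071] min [ 0.739 -0.002  0.016] max [0.856 0.079 0.074]
bin_red 0.93 [449.8, 290.0, 545.9, 370.8] top [0.731 0.326 0.074] min [0.62  0.284 0.001] ma
[... 1292 characters left out ...]
 156.6, 219.8, 227.4] top [0.72  0.341 0.074] min [ 0.616  0.288 -0.002] max [0.767 0.442 0.076]
tub_packed 0.57 [283.4, 125.8, 323.5, 177.8] top [0.791 0.037 0.071] min [ 0.734 -0.005  0.052] max [0.851 0.077 0.076]
bin_red 0.96 [146.5, 156.4, 218.2, 229.3] top [0.719 0.341 0.074] min [ 0.616  0.288 -0.002] max [0.767 0.444 0.076]
bin_blue 0.65 [393.8, 151.1, 457.4, 196.4] top [ 0.738 -0.252  0.075] min [ 0.67  -0.368 -0.   ] max [ 0.776 -0.21   0.076]
tape_roll 0.57 [215.5, 303.7, 261.7, 351.5] top [0.33  0.214 0.048] min [0.283 0.162 0.006] max [0.383 0.262 0.053]
pan_counter 0.94 [338.6, 187.0, 402.1, 250.5] top [ 0.597 -0.133  0.127] min [ 0.529 -0.201  0.123] max [ 0.665 -0.064  0.133]
```

```bash
python3 - <<'E'
import cv2,numpy as np
a=cv2.imread('pics/scene0.png'); b=cv2.imread('pics/top0.png')
c=cv2.resize(a[140:400,110:560],(800,462))
e=cv2.resize(b[270:350,380:520],(400,229),interpolation=cv2.INTER_CUBIC); f=cv2.resize(a[165:245,160:300],(400,229),interpolation=cv2.INTER_CUBIC)
m=np.vstack([c,cv2.resize(np.hstack([e,f]),(800,130*1))]) if 0 else c
cv2.imwrite('pics/v1.png',c); cv2.imwrite('pics/v2.png',np.vstack([cv2.resize(b[130:370,130:530],(800,480))]))
E
```

```text
(no output)
```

View pics/v1.png

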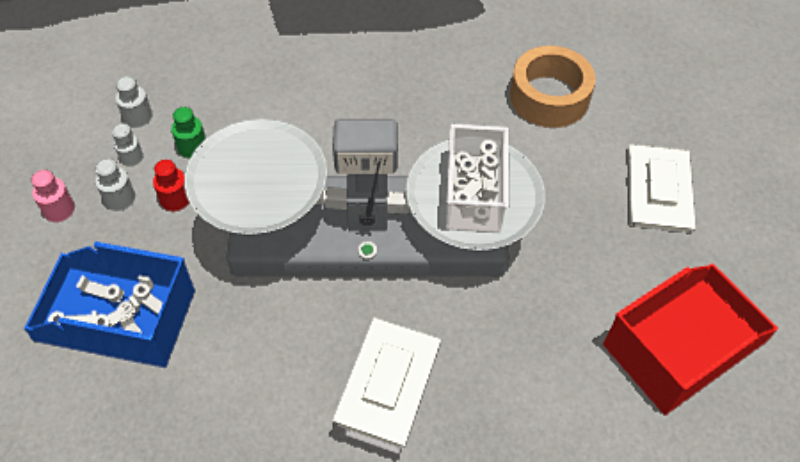

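View pics/v2.png

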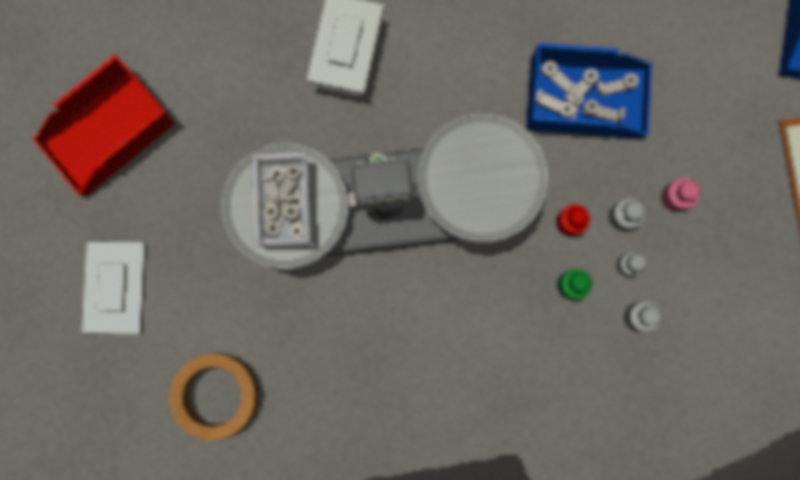

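Bench weights, left group in the scene view: grey 500s at v1 (131,100) and (114,185), and the small grey 250 at (126,145). The green (187,130), red (171,185) and pink (52,195) ones are look-alikes to leave alone. The loose lid is at (660,187), and the packed tub is behind the scale at (387,385). Next I'll measure poses.

```bash
cat >> h.py <<'E'
def rect(q):
    (c,s,a)=cv2.minAreaRect((q[:,:2]*1000).astype(np.float32))
    if s[0]<s[1]: s=s[::-1]; a+=90
    return np.round(c,1),np.round(s,1),round((a+90)%180-90,1)
def regc(W,x0,x1,y0,y1,z0,z1):
    m=(W[...,0]>x0)&(W[...,0]<x1)&(W[...,1]>y0)&(W[...,1]<y1)&(W[...,2]>z0)&(W[...,2]<z1)
    return W[m]
E
python3 - <<'E'
from h import *
from scipy.ndimage import label
for n in ['scene','top']:
    d=np.load(n+'0.npy'); W=cloud(n,d); W[d<=0]=9
    print(n,'lid',rect(regc(W,.38,.58,.3,.42,.008,.03)),'boss',rect(regc(W,.38,.58,.3,.42,.02,.03)))
    print('tubrim',rect(regc(W,.45,.68,.06,.18,.143,.165)))
    q=regc(W,.5,.7,-.23,-.05,.12,.14); print('pan',rect(q),np.median(q[:,2]))
    q=regc(W,.5,.7,-.06,.05,.195,.21); print('head',rect(q))
    m=(W[...,0]>.38)&(W[...,0]<.65)&(W[...,1]<-.22)&(W[...,1]>-.45)&(W[...,2]>.05)&(W[...,2]<.08)
    L,k=label(m); im=cv2.imread(f'pics/{n}0.png')
    for j in range(1,k+1):
        if (L==j).sum()>12: q=W[L==j]; print((L==j).sum(),np.round((q.min(0)+q.max(0))/2,3),q[:,2].max().round(3),im[L==j].mean(0).round())
E
```

```text
scene lid (array([480.8, 355.3]), array([125.3,  78.3]), -2.4) boss (array([481.1, 354.4]), array([67.1, 35. ]), -1.9)
tubrim (array([576. , 114.7]), array([111.8,  65. ]), 1.1)
pan (array([ 600. , -130.2]), array([158.4, 157.7]), 15.7) 0.12654176950382334
head (array([589. ,  -7.3]), array([67.6, 46.8]), -85.3)
116 [ 0.43  -0.344  0.062] 0.074 [163. 166. 163.]
118 [ 0.473 -0.257  0.063] 0.073 [ 59. 133.  40.]
86 [ 0.498 -0.333  0.057] 0.063 [174. 178. 175.]
132 [ 0.564 -0.329  0.064] 0.075 [168. 172. 169.]
126 [ 0.56  -0.258  0.064] 0.075 [ 25.  28. 184.]
134 [ 0.59  -0.401  0.064] 0.073 [145. 119. 208.]
top lid (array([476.8, 357.1]), array([120.5, 108.4]), -1.3) boss (array([484.2, 346.7]), array([107.9,  64.6]), 12.3)
tubrim (array([572.4, 113.2]), array([110.3,  65.8]), 1.5)
pan (array([ 596.2, -132. ]), array([157.3, 156.9]), -2.8) 0.12738021768559293
head (array([583.9,  -9.3]), array([67.8, 46. ]), -83.3)
91 [ 0.585 -0.404  0.065] 0.078 [101.  85. 162.]
89 [ 0.56  -0.332  0.068] 0.078 [122. 129. 127.]
86 [ 0.554 -0.261  0.068] 0.077 [ 10.  16. 147.]
73 [ 0.494 -0.336  0.059] 0.067 [118. 125. 123.]
89 [ 0.469 -0.259  0.067] 0.076 [ 39. 104.  21.]
92 [ 0.425 -0.346  0.066] 0.078 [123. 130. 128.]
```

Emit:
{"fn": "carry_out", "kwargs": {
  "commands": [-1,12,42,5,0,0,1.3,-1,12,42,5,0,0,1.3,-1,12,42,5,0,0,1.3,-1,12,42,5,0,0,1.3,-1,12,42,5,0,0,1.3,-1,12,42,5,0,0,1.3,-1,12,42,5,0,0,1.3,-1,12,42,5,0,0,1.3,-1,24.2,85,0,0,0,2.655,-1,24.2,85,0,0,0,2.655,-1,24.2,85,0,0,0,2.655,-1,24.2,85,0,0,0,2.655],
  "force": 25
}}

```text
time_s: 2.1
ee_pos: [0.3736, -0.0158, 0.2323]
eef_rot: [3.141, -0.001, 0.381]
force: [0.4, 0.1, -0.3]
grip_width: 0.0938
```

Emit:
{"fn": "carry_out", "kwargs": {
  "commands": [-1,10.5,37,-4,0,0,1.15,-1,10.5,37,-4,0,0,1.15,-1,10.5,37,-4,0,0,1.15,-1,10.5,37,-4,0,0,1.15,-1,10.5,37,-4,0,0,1.15,-1,10.5,37,-4,0,0,1.15,-1,10.5,37,-4,0,0,1.15,-1,10.5,37,-4,0,0,1.15,-1,10.5,37,-4,0,0,1.15,-1,10.5,37,-4,0,0,1.15,-1,10.5,37,-4,0,0,1.15,-1,10.5,37,-4,0,0,1.15]
}}

```text
time_s: 3.1
ee_pos: [0.4783, 0.3544, 0.1916]
eef_rot: [-3.141, -0.0, 1.531]
force: [0.0, -0.1, 0.2]
grip_width: 0.0944
```

```bash
python3 - <<'E'
from h import *
i=viewer.camera_info('wrist'); p,d=viewer.camera('wrist'); cv2.imwrite('pics/w1.png',p)
o=ctrl.get_obs(); print(o['time_s'],o['ee_pos'],o['eef_rot'],o['qpos'],d.min(),d.max())
print({k:np.round(v,3).tolist() for k,v in i.items()})
W=cloud('wrist',d,i); W[d<=0]=9
print('lid',rect(regc(W,.38,.58,.3,.42,.008,.03)),'boss',rect(regc(W,.43,.53,.32,.39,.02,.03)),'bench',np.median(regc(W,.38,.58,.3,.42,-.02,.005)[:,2]))
E
```

```text
3.15 [0.47842049 0.35367963 0.19211156] [ 3.14125995e+00 -7.09622062e-04  1.52982640e+00] [ 5.74863196e-01  4.10182102e-01  1.40382985e+00  3.98882130e-04
  1.32689923e+00 -9.55059279e-01] 0.0 1.5636576
{'fx': 371.648, 'fy': 371.648, 'cx': 320.954, 'cy': 238.114, 'R': [[0.04, 0.999, 0.0], [0.958, -0.039, 0.284], [0.284, -0.011, -0.959]], 't': [-0.375, -0.471, 0.247]}
lid (array([480.2, 355.4]), array([122.6,  77.8]), -2.0) boss (array([480. , 355.3]), array([64.9, 33.5]), -1.7) bench -0.0002247023786218959
```

View pics/w1.png

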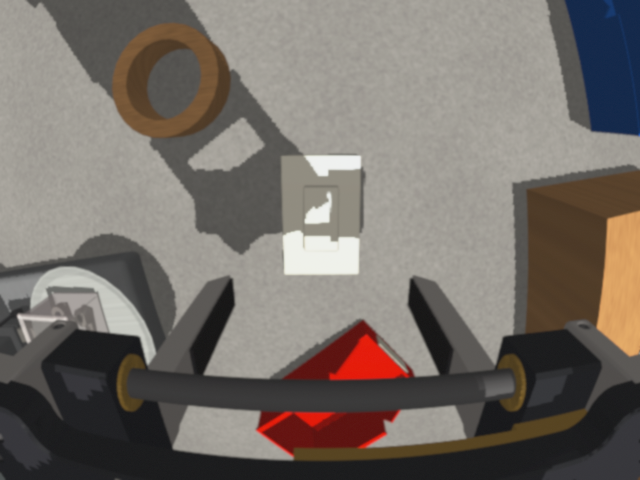

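Emit:
{"fn": "carry_out", "kwargs": {
  "commands": [-1,0.17,0.17,-14,0,0,0.008,-1,0.17,0.17,-14,0,0,0.008,-1,0.17,0.17,-14,0,0,0.008,-1,0.17,0.17,-16,0,0,0.008,-1,0.17,0.17,-17.3,0,0,0.008,-1,0.17,0.17,-17.6,0,0,0.008,-1,0.17,0.17,-17.6,0,0,0.008,1,0.17,0.17,-17.6,0,0,0.008,1,0.17,0.17,-17.6,0,0,0.008,1,0.17,0.17,-17.6,0,0,0.008,1,0.17,0.17,-17.6,0,0,0.008,1,0.17,0.17,-17.6,0,0,0.008],
  "force": 25
}}

```text
time_s: 4.15
ee_pos: [0.4804, 0.3556, 0.0168]
eef_rot: [3.14, -0.001, 1.538]
force: [-0.6, 0.6, 0.7]
grip_width: 0.0645
```

Emit:
{"fn": "carry_out", "kwargs": {
  "commands": [1,0,0,0,0,0,0,1,0,0,0,0,0,0,1,0,0,0,0,0,0,1,0,0,0,0,0,0,1,0,0,0,0,0,0,1,0,0,3,0,0,0,1,0,0,6,0,0,0],
  "force": 25
}}

```text
time_s: 4.73
ee_pos: [0.4794, 0.3549, 0.076]
eef_rot: [-3.14, 0.001, 1.538]
force: [0.5, 0.6, 0.4]
grip_width: 0.0336
```

Emit:
{"fn": "carry_out", "kwargs": {
  "commands": [1,0,0,18,0,0,0,1,0,0,18,0,0,0,1,0,0,18,0,0,0,1,8,-8,22,0,0,0,1,22,-24,22,0,0,0,1,22,-24,22,0,0,0,1,22,-24,22,0,0,0,1,22,-24,22,0,0,0,1,22,-24,22,0,0,0,1,22,-24,22,0,0,0,1,22,-24,22,0,0,0,1,22,-24,22,0,0,0]
}}

```text
time_s: 5.73
ee_pos: [0.702, 0.1098, 0.2963]
eef_rot: [-3.14, 0.002, 1.533]
force: [0.1, 1.1, -0.1]
grip_width: 0.0336
```

```bash
python3 - <<'E'
from h import *
i=viewer.camera_info('wrist'); p,d=viewer.camera('wrist'); cv2.imwrite('pics/w2.png',p)
o=ctrl.get_obs(); print(o['time_s'],o['ee_pos'],o['eef_rot'],o['grip_width'])
W=cloud('wrist',d,i); W[d<=0]=9
for z0 in (.14,.146,.15): 
  q=regc(W,.45,.68,.06,.18,z0,.165); print('tubrim',rect(q),np.percentile(q,[1,99],axis=0).round(4).tolist())
q=regc(W,.6,.8,.05,.2,.27,.33); print('lid',len(q),rect(q),np.percentile(q,[1,50,99],axis=0).round(4).tolist())
E
```

```text
5.7833 [0.70165016 0.11058528 0.29568987] [-3.13964776e+00  1.47749571e-03  1.53346935e+00] 0.033954881707850486
tubrim (array([575. , 115.4]), array([110.5,  66.5]), 1.2) [[0.5208, 0.0824, 0.1402], [0.6295, 0.1484, 0.1528]]
tubrim (array([575. , 115.4]), array([110.5,  66.5]), 1.2) [[0.5207, 0.0823, 0.1466], [0.6296, 0.1485, 0.1529]]
tubrim (array([575.1, 115.3]), array([110.1,  66.4]), 1.2) [[0.5208, 0.0824, 0.15], [0.6295, 0.1484, 0.153]]
lid 25037 (array([701.5, 110.9]), array([122.9,  77.6]), -2.2) [[0.6406, 0.0746, 0.2902], [0.6815, 0.1113, 0.2927], [0.7597, 0.1493, 0.3265]]
```

View pics/w2.png

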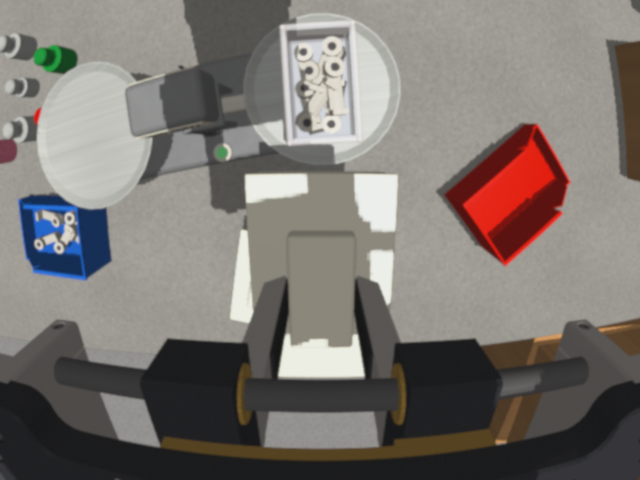

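Emit:
{"fn": "carry_out", "kwargs": {
  "commands": [1,-12.66,0.48,0,0,0,0.058,1,-12.66,0.48,0,0,0,0.058,1,-12.66,0.48,0,0,0,0.058,1,-12.66,0.48,-4,0,0,0.058,1,-12.66,0.48,-8,0,0,0.058,1,-12.66,0.48,-10.5,0,0,0.058,1,-12.66,0.48,-11,0,0,0.058,1,-12.66,0.48,-11,0,0,0.058,1,-12.66,0.48,-11,0,0,0.058],
  "force": 40
}}

```text
time_s: 6.53
ee_pos: [0.5755, 0.1158, 0.1873]
eef_rot: [-3.141, 0.001, 1.592]
force: [0.3, -0.3, -0.8]
grip_width: 0.0336
```

```bash
python3 - <<'E'
from h import *
i=viewer.camera_info('wrist'); p,d=viewer.camera('wrist'); cv2.imwrite('pics/w3.png',p)
o=ctrl.get_obs(); print(o['time_s'],o['ee_pos'],o['eef_rot'],o['grip_width'],o['force'])
W=cloud('wrist',d,i); W[d<=0]=9
q=regc(W,.45,.68,.05,.2,.175,.205); print('lid',len(q),rect(q))
E
```

```text
6.5833 [0.57576633 0.11576727 0.18769101] [3.14085903e+00 1.14202743e-03 1.59172457e+00] 0.03315718432049774 [ 0.64168634  0.54267564 -0.42141538]
lid 24008 (array([574.9, 116.8]), array([122.8,  77.6]), 1.2)
```

Emit:
{"fn": "carry_out", "kwargs": {
  "commands": [1,-0.05,-0.08,-1,0,0,0,1,-0.05,-0.08,-1.6,0,0,0,1,-0.05,-0.08,-1.9,0,0,0,1,-0.05,-0.08,-2.1,0,0,0,1,-0.05,-0.08,-2.1,0,0,0,1,-0.05,-0.08,-2.1,0,0,0],
  "force": 40
}}

```text
time_s: 7.08
ee_pos: [0.5753, 0.1149, 0.1668]
eef_rot: [3.141, 0.001, 1.592]
force: [-0.2, 0.2, -0.5]
grip_width: 0.0332
```

Emit:
{"fn": "carry_out", "kwargs": {
  "commands": [1,0,0,-0.2,0,0,0,1,0,0,-0.35,0,0,0,1,0,0,-0.35,0,0,0]
}}

```text
time_s: 7.33
ee_pos: [0.5758, 0.1147, 0.1639]
eef_rot: [3.139, 0.001, 1.592]
force: [0.6, -1.1, 2.8]
grip_width: 0.0331
```

Contact has begun, at 2.8 N. I'll press on.

Emit:
{"fn": "carry_out", "kwargs": {
  "commands": [1,0,0,-0.2,0,0,0,1,0,0,-0.35,0,0,0,1,0,0,-0.5,0,0,0,1,0,0,-0.5,0,0,0]
}}

```text
time_s: 7.67
ee_pos: [0.5757, 0.1146, 0.1586]
eef_rot: [3.139, 0.002, 1.592]
force: [1.2, -0.9, -1.1]
grip_width: 0.0335
```

Emit:
{"fn": "carry_out", "kwargs": {
  "commands": [1,0,0,-0.15,0,0,0,1,0,0,-0.3,0,0,0,1,0,0,-0.3,0,0,0]
}}

```text
time_s: 7.92
ee_pos: [0.5761, 0.1146, 0.1583]
eef_rot: [3.137, 0.001, 1.591]
force: [-9.9, -4.7, 23.6]
grip_width: 0.0335
```

Emit:
{"fn": "carry_out", "kwargs": {
  "commands": [1,0,0,0.1,0,0,0,0,0,0,0.1,0,0,0,0,0,0,0.1,0,0,0,0,0,0,0.1,0,0,0,0,0,0,0.1,0,0,0,0,0,0,2,0,0,0,0,0,0,6,0,0,0,0,0,0,10,0,0,0,0,0,0,10,0,0,0]
}}

```text
time_s: 8.67
ee_pos: [0.578, 0.115, 0.2661]
eef_rot: [3.127, 0.0, 1.592]
force: [-0.0, 0.5, 1.1]
grip_width: 0.0471
```

```bash
python3 - <<'E'
from h import *
i=viewer.camera_info('wrist'); p,d=viewer.camera('wrist'); cv2.imwrite('pics/w4.png',p)
o=ctrl.get_obs(); print(o['time_s'],o['ee_pos'],o['eef_rot'],o['grip_width'],o['qpos'])
W=cloud('wrist',d,i); W[d<=0]=9
q=regc(W,.5,.65,.07,.16,.14,.162); print('lid plate',len(q),rect(q)); 
import numpy as np
c=regc(W,.515,.54,.085,.1,.1,.2);print('plate z -x',np.median(c[:,2]));
for b in [(.515,.635,.083,.095),(.515,.635,.138,.15),(.515,.53,.08,.15),(.62,.634,.08,.15)]:
  c=regc(W,*b,.13,.2);print(b,len(c),np.median(c[:,2]))
p,d=viewer.camera('scene'); W=cloud('scene',d); W[d<=0]=9; cv2.imwrite('pics/scene1.png',p)
E
```

```text
8.7167 [0.57729238 0.11487761 0.26220284] [3.13034308e+00 5.20856333e-04 1.59154095e+00] 0.0466029443487658 [ 0.13503685  0.34566329  1.32993413 -0.0018125   1.45487863 -1.4563074 ]
lid plate 10111 (array([575.8, 115.6]), array([122.3,  77.2]), 1.3)
plate z -x 0.15447619993114642
(0.515, 0.635, 0.083, 0.095) 2103 0.15455664836797225
(0.515, 0.635, 0.138, 0.15) 2060 0.15452166490479155
(0.515, 0.53, 0.08, 0.15) 1727 0.1544632362424578
(0.62, 0.634, 0.08, 0.15) 1210 0.15453507753985057
```

Emit:
{"fn": "carry_out", "kwargs": {
  "commands": [0,-14.7,-45.9,1,0,0,-0.02,0,-14.7,-45.9,1,0,0,-0.02,0,-14.7,-45.9,1,0,0,-0.02,0,-14.7,-45.9,1,0,0,-0.02,0,-14.7,-45.9,1,0,0,-0.02,0,-14.7,-45.9,1,0,0,-0.02,0,-14.7,-45.9,1,0,0,-0.02,0,-14.7,-45.9,1,0,0,-0.02,0,-14.7,-45.9,0,0,0,-0.02,0,-14.7,-45.9,-2,0,0,-0.02,0,-14.7,-45.9,-4,0,0,-0.02,0,-14.7,-45.9,-6,0,0,-0.02],
  "force": 30
}}

```text
time_s: 9.77
ee_pos: [0.4294, -0.3444, 0.2028]
eef_rot: [3.133, 0.003, 1.57]
force: [1.1, -1.1, -1.0]
grip_width: 0.0471
```

```bash
cat > wts.py <<'E'
from h import *
from scipy.ndimage import label
i=viewer.camera_info('wrist'); p,d=viewer.camera('wrist'); cv2.imwrite('pics/w5.png',p)
o=ctrl.get_obs(); print(o['time_s'],o['ee_pos'],o['eef_rot'],o['grip_width'],o['qpos'].round(2))
W=cloud('wrist',d,i); W[d<=0]=9
m=(W[...,0]>.38)&(W[...,0]<.65)&(W[...,1]<-.22)&(W[...,1]>-.45)&(W[...,2]>.047)&(W[...,2]<.08)
L,k=label(m)
for j in range(1,k+1):
    if (L==j).sum()>30:
        q=W[L==j]; t=q[q[:,2]>q[:,2].max()-.006]; v,u=np.argwhere(L==j).mean(0)
        print((int(u),int(v)),(L==j).sum(),'all',np.round((q.min(0)+q.max(0))/2,4)[:2],'top',np.round((t.min(0)+t.max(0))/2,4)[:2],q[:,2].max().round(3),p[L==j].mean(0).round())
E
python3 wts.py
```

```text
9.8167 [ 0.42624825 -0.34528494  0.1944064 ] [ 3.14133898 -0.00374108  1.56803718] 0.046872614547378635 [-0.75  0.31  1.54  0.    1.3  -2.32]
(319, 221) 723 all [ 0.4273 -0.3441] top [ 0.4272 -0.3441] 0.073 [100. 104. 103.]
(412, 267) 655 all [ 0.4712 -0.2576] top [ 0.4713 -0.2575] 0.073 [ 77. 142.  62.]
(331, 288) 512 all [ 0.4966 -0.3341] top [ 0.4966 -0.3341] 0.061 [164. 170. 169.]
(333, 350) 561 all [ 0.5621 -0.3308] top [ 0.5624 -0.3311] 0.073 [159. 165. 164.]
(269, 367) 307 all [ 0.5847 -0.3981] top [ 0.5849 -0.3983] 0.073 [131. 114. 191.]
```

View pics/w5.png

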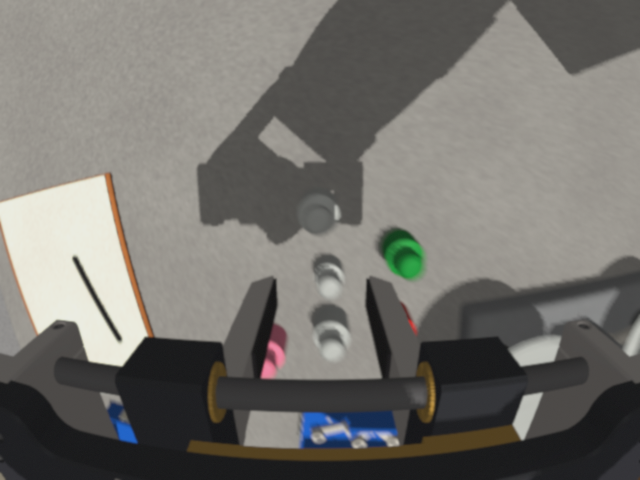

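Emit:
{"fn": "carry_out", "kwargs": {
  "commands": [0,0.15,0.1,-8,0,0,0,0,0.15,0.1,-11,0,0,0,0,0.15,0.1,-11,0,0,0,0,0.15,0.1,-11,0,0,0,0,0.15,0.1,-11,0,0,0]
}}

```text
time_s: 10.23
ee_pos: [0.427, -0.3434, 0.083]
eef_rot: [-3.139, -0.007, 1.568]
force: [-0.1, 0.4, 0.6]
grip_width: 0.047
```

Emit:
{"fn": "carry_out", "kwargs": {
  "commands": [0,0.1,-0.06,-2,0,0,0,0,0.1,-0.06,-3.6,0,0,0,0,0.1,-0.06,-3.6,0,0,0,1,0.1,-0.06,-3.6,0,0,0,1,0.1,-0.06,-3.6,0,0,0,1,0.1,-0.06,-3.6,0,0,0,1,0.1,-0.06,-3.6,0,0,0,1,0.1,-0.06,-3.6,0,0,0,1,0.1,-0.06,-3.6,0,0,0],
  "force": 40
}}

```text
time_s: 10.98
ee_pos: [0.4286, -0.3448, 0.0485]
eef_rot: [-3.141, -0.005, 1.568]
force: [0.0, -1.8, 7.0]
grip_width: 0.0244
```

Emit:
{"fn": "carry_out", "kwargs": {
  "commands": [0,0,0,0,0,0,0,0,0,0,0,0,0,0,0,0,0,-0.3,0,0.005,0,0,0,0,-0.3,0,0.005,0,1,0,0,-0.3,0,0.005,0,1,0,0,-0.3,0,0.005,0,1,0,0,-0.3,0,0.005,0,1,0,0,-0.3,0,0.005,0,1,0,0,-0.3,0,0.005,0,1,0,0,-0.3,0,0.005,0],
  "force": 40
}}

```text
time_s: 11.82
ee_pos: [0.4286, -0.3449, 0.0455]
eef_rot: [-3.136, -0.005, 1.568]
force: [0.5, -1.3, -1.4]
grip_width: 0.0243
```

Emit:
{"fn": "carry_out", "kwargs": {
  "commands": [1,0,0,4,0,0,0,1,0,0,8,0,0,0,1,0,0,12,0,0,0,1,3,3,16,0,0,0,1,6,6,18,0,0,0,1,9,9,18,0,0,0,1,12,12,18,0,0,0,1,15,15,18,0,0,0,1,18,18,18,0,0,0,1,20.3,21.4,18,0,0,0,1,20.3,21.4,18,0,0,0,1,20.3,21.4,18,0,0,0]
}}

```text
time_s: 12.82
ee_pos: [0.6332, -0.1266, 0.2239]
eef_rot: [-3.134, -0.006, 1.572]
force: [-1.2, 0.7, -5.4]
grip_width: 0.0245
```

```bash
cat > chk.py <<'E'
from h import *
o=ctrl.get_obs(); print(o['time_s'],np.round(o['ee_pos'],4),np.round(o['eef_rot'],3),o['grip_width'],np.round(o['force'],2))
i=viewer.camera_info('wrist'); p,d=viewer.camera('wrist'); cv2.imwrite('pics/w6.png',p); W=cloud('wrist',d,i); W[d<=0]=9
q=regc(W,.5,.7,-.23,-.04,.1,.14); print('pan(wrist)',len(q),rect(q),np.median(q[:,2]))
q=regc(W,.5,.7,.05,.2,.13,.19); print('lid(wrist)',len(q),rect(q) if len(q)>9 else '',np.median(q[:,2]))
p,d=viewer.camera('scene'); W=cloud('scene',d); W[d<=0]=9; cv2.imwrite('pics/s6.png',p)
q=regc(W,.5,.7,-.23,-.05,.1,.14); print('pan(scene)',rect(q),np.median(q[:,2]))
q=regc(W,.52,.64,.08,.15,.14,.185); print('plate z(scene)',np.median(q[:,2]))
E
python3 chk.py
```

```text
12.8167 [ 0.6332 -0.1266  0.2239] [-3.134 -0.006  1.572] 0.024452639924623487 [-1.23  0.71 -5.41]
pan(wrist) 29410 (array([ 594., -131.]), array([158.5, 148.5]), -87.4) 0.12621901696628665
lid(wrist) 9690 (array([576., 115.]), array([122.7,  79. ]), 1.2) 0.15460341193893057
pan(scene) (array([ 602.5, -129. ]), array([158.4, 151.6]), -62.3) 0.1266225093543351
plate z(scene) 0.155298762081703
```

View pics/w6.png

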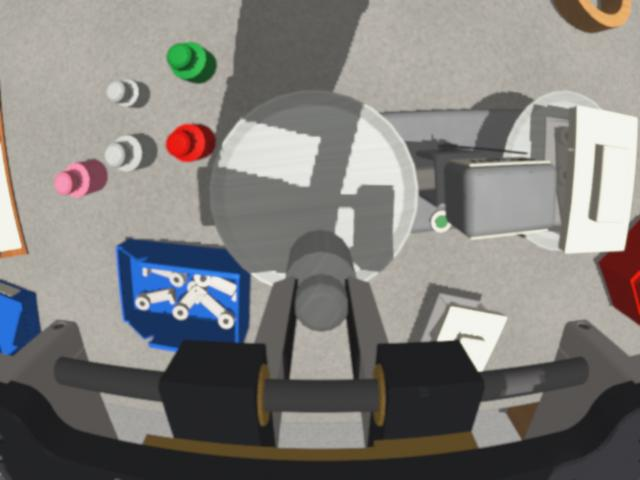

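Emit:
{"fn": "carry_out", "kwargs": {
  "commands": [1,-0.1,-0.4,-2,0,0,0,1,-0.1,-0.4,-4,0,0,0,1,-0.1,-0.4,-4.7,0,0,0,1,-0.1,-0.4,-4.9,0,0,0,1,-0.1,-0.4,-5.1,0,0,0,1,-0.1,-0.4,-5.2,0,0,0,1,-0.1,-0.4,-5.3,0,0,0]
}}

```text
time_s: 13.5
ee_pos: [0.6308, -0.1344, 0.1724]
eef_rot: [-3.135, -0.005, 1.569]
force: [0.3, -0.5, -4.7]
grip_width: 0.0245
```

Emit:
{"fn": "carry_out", "kwargs": {
  "commands": [1,0,0,-0.1,0,0,0,1,0,0,-0.2,0,0,0,1,0,0,-0.3,0,0,0,1,0,0,-0.3,0,0,0]
}}

```text
time_s: 13.83
ee_pos: [0.6309, -0.1345, 0.1696]
eef_rot: [-3.135, -0.004, 1.569]
force: [-0.8, -2.0, -2.8]
grip_width: 0.0246
```

Emit:
{"fn": "carry_out", "kwargs": {
  "commands": [1,0,0,-0.1,0,0,0,1,0,0,-0.2,0,0,0,1,0,0,-0.3,0,0,0,1,0,0,-0.3,0,0,0]
}}

```text
time_s: 14.17
ee_pos: [0.6308, -0.1347, 0.1665]
eef_rot: [-3.135, -0.004, 1.569]
force: [-0.5, -1.6, -2.2]
grip_width: 0.0246
```

Emit:
{"fn": "carry_out", "kwargs": {
  "commands": [1,0,0,-0.2,0,0,0,1,0,0,-0.35,0,0,0,1,0,0,-0.5,0,0,0,1,0,0,-0.5,0,0,0]
}}

```text
time_s: 14.5
ee_pos: [0.6307, -0.1347, 0.1611]
eef_rot: [-3.135, -0.004, 1.569]
force: [0.0, -1.5, -0.5]
grip_width: 0.0245
```

Emit:
{"fn": "carry_out", "kwargs": {
  "commands": [1,0,0,-0.1,0,0,0,1,0,0,-0.1,0,0,0,0,0,0,-0.1,0,0,0,0,0,0,-0.1,0,0,0,0,0,0,-0.1,0,0,0,0,0,0,-0.1,0,0,0,0,0,0,-0.1,0,0,0,0,0,0,1,0,0,0,0,0,0,4,0,0,0,0,0,0,7,0,0,0,0,0,0,9,0,0,0,0,0,0,9,0,0,0]
}}

```text
time_s: 15.5
ee_pos: [0.6319, -0.135, 0.2572]
eef_rot: [3.14, -0.002, 1.569]
force: [0.5, 1.0, 0.6]
grip_width: 0.0473
```

```bash
python3 chk.py; python3 - <<'E'
import cv2,numpy as np
a=cv2.imread('pics/w6.png'); b=cv2.imread('pics/s6.png')
cv2.imwrite('pics/v6.png',np.hstack([cv2.resize(a,(400,300)),cv2.resize(b[180:330,200:400],(400,300),interpolation=cv2.INTER_CUBIC)]))
E
```

```text
15.5 [ 0.6319 -0.135   0.2572] [ 3.140e+00 -2.000e-03  1.569e+00] 0.047314047498946125 [0.46 1.   0.55]
pan(wrist) 22949 (array([ 599.6, -131.4]), array([158.5, 158.2]), 23.5) 0.11377117827360787
lid(wrist) 9500 (array([575.8, 116.1]), array([122.4,  79.7]), 1.2) 0.16701425504661815
pan(scene) (array([ 599.8, -130.9]), array([157.6, 157. ]), 11.9) 0.11420349479181985
plate z(scene) 0.1678798141507096
```

View pics/v6.png

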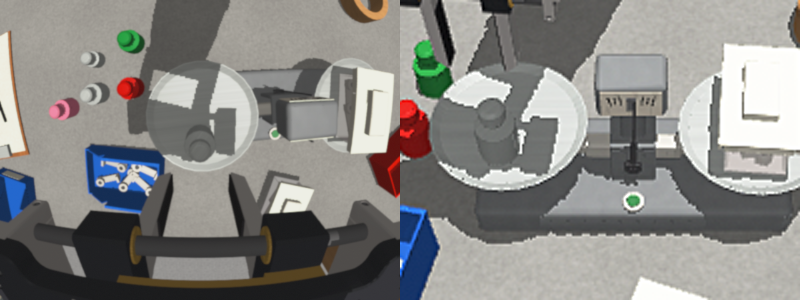

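The beam reads about +0.030 rad (goods heavier by about 108 g), which is inside the mark. Adding the 250 g weight would give about -0.040, which is worse. I'll back off and recheck at rest.

Emit:
{"fn": "carry_out", "kwargs": {
  "commands": [0,0,0,4,0,0,0,0,-4,-1,6,0,0,0,0,-8,-3,6,0,0,0,0,-12,-5,6,0,0,0,0,-16,-7,6,0,0,0,0,-16,-7,6,0,0,0,0,-16,-7,6,0,0,0,0,-16,-7,6,0,0,0]
}}

```text
time_s: 16.27
ee_pos: [0.4709, -0.2047, 0.3118]
eef_rot: [-3.136, -0.004, 1.568]
force: [0.5, 0.6, 0.2]
grip_width: 0.0467
```

```bash
python3 - <<'E'
from h import *
print(ctrl.get_obs()['time_s'])
for n in ['scene','top']:
    d0=np.load(n+'0.npy'); W0=cloud(n,d0); W0[d0<=0]=9
    p,d=viewer.camera(n); W=cloud(n,d); W[d<=0]=9; cv2.imwrite(f'pics/{n}9.png',p)
    z=lambda W,*b: np.median(regc(W,*b)[:,2])
    a=z(W0,.54,.66,-.19,-.07,.1,.14); b=z(W,.54,.66,-.19,-.07,.1,.122)
    q=regc(W,.535,.67,-.20,-.06,.17,.19); 
    print(n,'floor',a,b,'angle',(.0162-(a-b))/.125,'knob',len(q),np.round((q.min(0)+q.max(0))/2,4) if len(q) else '', 'plate',rect(regc(W,.5,.65,.07,.16,.16,.172)),z(W,.52,.64,.08,.15,.155,.18))
E
python3 - <<'E'
import cv2,sys
sys.path.insert(0,'.')
a=cv2.imread('pics/scene9.png');cv2.imwrite('pics/v9.png',cv2.resize(a[150:330,150:450],(800,480),interpolation=cv2.INTER_CUBIC))
E
```

```text
16.2667
scene floor 0.12620495344249438 0.11370521635455855 angle 0.029602103296513305 knob 164 [ 0.6303 -0.1343  0.1788] plate (array([576.1, 116.4]), array([125.,  77.]), 1.2) 0.16773163493190402
top floor 0.12692758821798328 0.1144574268533538 angle 0.02983870908296421 knob 101 [ 0.6256 -0.1368  0.1803] plate (array([573. , 114.3]), array([122.5,  77.2]), 1.4) 0.16837877623422065
```

View pics/v9.png

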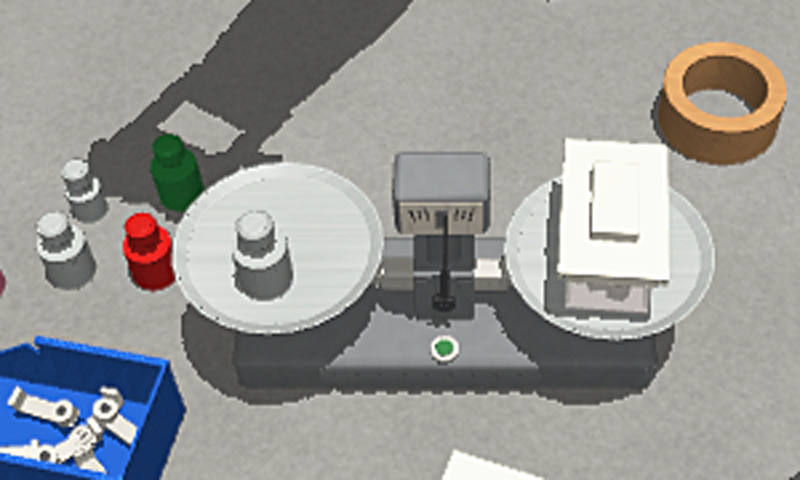

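```bash
python3 -c "
from station import ticket; print(ticket.hand_in())"
```

```text
the job is handed in; nothing more can be done
None
```

The lid is snapped down onto the tub, one 500 g counterweight stands on the empty pan, and the beam floats inside the broad mark. I handed the job in at about 16.4 s of the 69 s allowed; the hand-in reports no verdict.

- **Lid:** The press force built to a few newtons and dropped away as the clips gave. It then rose to 23.6 N against a hard stop. The top plate is level on all four sides at 154.5 mm, about where a seated lid should sit, and its centre was within about 1 mm of the tub's.
- **Beam:** At rest, the scene and top cameras both gave +0.030 rad, so the goods side is still about 108 g heavier. The limit is 0.042 rad. Adding the 250 g weight would have left it near -0.040 rad, so I left that and the other 500 g weight untouched on the bench.
- **Weight on the pan:** It stands upright about 31 mm from the pan centre and was lowered gently as the pan gave way.
- **Bystanders and look-alikes:** I did not touch the bins, packed tub, tape roll or coloured weights.
- **Disagreements:** The two overhead cameras differed by 3–5 mm in position, so I used the wrist camera for the lid and the first weight. The grip on the 26 mm knob read 24.4 mm, but it held without slipping.

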